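# Roll the reagent bottle up to the viewer's stop

### The arm

A 6-joint arm with a two-finger parallel gripper is mounted at the origin on the work surface. World frame = base frame: x ahead of the robot, y to its left, z up, the work surface at z = 0. Lengths are in mm, angles in rad, forces in N, time in s.
With the tool pointing down it reaches from about 325 to 900 mm from the base axis. Payload 6.1 kg.
Tool frame: the origin (TCP) lies on the centre line of the jaws, within the pads' length; the fingertips stand 22 mm ahead of it and the grasp point (between the pads) lies 3 mm ahead of it; z points along the fingers, y is the line along which they close (so a half turn about z gives the same grasp; the last joint's range is limited). The gripper opens to 85 mm and grips with 20 to 120 N. Pads are 22 mm wide; open, the fingers measure 114 mm over their backs; the gripper's body (76 mm by 85 mm) begins 54 mm behind the grasp point. The pads swing forward as they close: fully open they stand 13 mm farther back than shut.
Start: joints at [1.14, 0.22, 1.526, -0, 1.395, -0.126], TCP at [187.562, 596.185, 253.3] pointing down, gripper open.
Joint ranges: [-2.98, 2.98], [-0.91, 2.08], [0.09, 2.57], [-1.24, 4.39], [0.2, 2.65], [-2.68, 2.68]. Speed limits (rad/s): [2.57, 2.57, 3.01, 3.14, 3.14, 3.14].

### API

Orientations are given as a rotation vector (axis times angle).
In Python, from bench import ctrl, imaging, order gives the robot as it stands.
- The arm moves only by the shell command python3 -m inch 'ROWS' [OPENING] [FORCE]. ROWS is JSON, a list that holds one entry, the list of rows, each a list of 6 numbers: the shift along the tool's x, y, z scaled (see below), then the turn, a rotation vector about the tool's x, y, z scaled (see below). A call has 1 to 20 rows; each row is the pose to reach, as a shift and turn from the pose commanded when the call began, along the tool's axes at that moment; what a row does not reach only later rows make up. The controller multiplies each number of a shift by 0.5 m and each number of a turn by pi/4 rad. A row lasts 1/8 s, in which the tool goes at most 62.5 mm and 10.7 degrees, less where a joint would pass 70% of its speed; a pose out of reach is approached as far as the arm can. A call with a number of a shift or a turn outside -1 to 1 is refused whole. A call with a gripper value outside its range is refused whole. OPENING is the opening, from 0 (shut) to 1 (fully open), set as the call begins (- or left out, the last holds). The fingers move at their own pace and stop on an object; FORCE is the grip in N (left out, the last holds). Time passes only in rows, so rows that repeat a pose let the fingers close. It gives the time, the measured TCP pose, the force, the opening and the grip force at its end, in the units of the state.
- ctrl.read_state(): the state, without advancing time (a new reading comes with each control period).
- imaging.camera(name): name is "side" or "top"; returns (picture, depth): 480x640x3 uint8, red, green, blue; 480x640 float32, mm along the optical axis (not along the pixel's ray), 0 where there is no reading.
- imaging.calibration(name): a dict with "mtx" (3x3 intrinsics, pixels), "k1" (the pictures are not rectified: a ray, as slopes to the right and down, at radius r is drawn at 1 + k1 r^2 times it, then the intrinsics apply), "extrinsics" (4x4, takes a point from world to camera coordinates). Camera axes: x right, y up, looking along -z (the intrinsics and any distortion apply to the point x, -y, -z); pixel columns grow to the right and rows downward; lengths in mm; the calibration is good to about 2 mm. A picture is of the moment at which its call begins. calibration takes no time and is no camera call.
- order.sign_off(): hands the job in; it is judged then, once.
The state is a dict: "t": time; "q": joint angles; "dq": joint speeds; "tau": joint torques, N m; "ee_pos": TCP position; "tcp_rot": TCP orientation; "contact_force": force on the tool from outside, world axes, zero at the start; "wrist_torque": the same for the moment, N m; "opening": opening from 0.0 (shut) to 1.0 (fully open); "finger_force": force on a finger pad.
Only numpy, scipy, OpenCV 4.12 (cv2) and the standard library are available. Lean on these libraries where they do the work, as an engineer would, in place of code of your own. Each camera call takes 0.05 s, during which the arm holds its last target. There are 200 camera calls.

### The job

Two capped bottles lie at the foot of the two-lane loading ramp. With a finger behind it, slowly push the longer bottle up its lane and over the crest until it lies in the seat against the stop plate, keeping it under control so that it never runs loose or rolls back, and without lifting it off the ramp; then take the hand away. Leave the shorter bottle lying at the foot and do not disturb the other things.

Things in the scene. Friction and masses are not known exactly. Their poses are not given: they have to be found in the camera images.
- ramp: Two-lane loading ramp, aluminium and white plastic, fixed. Origin: centre of its underside; +x points up the ramp to the stop, z up. Lanes run along x, 118 mm wide, centred at y = +61 and -61 mm; guides at y = -122, 0, +122 mm are 10 mm high, 4 mm thick. Stop plate: vertical face at x = 120 mm, top 88 mm high, 12 mm thick. A bottle let go on the climb rolls back.
- ramp_foot (a point): Foot of the climb, between the lanes, at ramp x = -105, z = 18 mm (slope surface). A 6 mm thick lip along it stands 8 mm above the slope. A bottle lying against the lip has its axis at ramp x = -90.5, z = 45.6 mm. From here the slope rises at 9 degrees (0.158 mm per mm).
- ramp_crest (a point): Crest, between the lanes, at ramp x = 65, z = 44.9 mm (surface). A bottle's axis is at most 70 mm high as it passes. Beyond the crest the seat falls at 6 degrees to the stop, so a bottle past the crest stays against the stop by itself.
- ramp_seat (a point): Where a bottle's axis lies when it is seated against the stop: ramp x = 95, z = 66.9 mm; the point itself is between the lanes, at ramp y = 0.
- long_bottle: Longer lying bottle: amber glass body, 50 mm diameter, 80 mm long, white label, then a 42 mm diameter blue cap; 108 mm long in all, 0.17 to 0.34 kg; smooth, slides easily on a finger. Origin on its axis at the middle of the glass (68 mm from the cap's end); y along the axis to the cap; x and z turn as it rolls. Starts against the lip of either lane, cap to the ramp's +y.
- short_bottle: The shorter lying capped bottle, same diameter, glass and cap, but glass body 48 mm long, 76 mm long in all, about 0.1 to 0.2 kg. Origin on its axis at the middle of the glass; y along the axis to the cap. It lies against the lip of the other lane and must stay there.
- standing_bottle: Upright jar with a blue cap, 60 mm diameter, 120 mm high, loose on the bench beside the ramp. Origin: centre of its underside.
- beaker: Empty white plastic beaker, 72 mm across the mouth, 90 mm high, loose on the bench beside the ramp. Origin: centre of its underside.
- tube_rack: Blue plastic rack, 70 x 130 mm and 65 mm high, with three capped tubes up to 102 mm high, loose on the bench. Origin: centre of its underside; y along its long side.
Things that resemble listed ones, but are neither listed nor needed, are in the scene too. Leave any purple or red look-alike of the long_bottle alone.

How it is judged (in metres and radians):
On the way, in this order (a step that is already met when the one before it is completed fails the run):
1. the long bottle has been pushed half way up the ramp (x of long_bottle in the frame of ramp between -0.01 and 0.06 m).
2. the long bottle lies in the seat against the stop (x of long_bottle in the frame of ramp between 0.089 and 0.1 m and z of long_bottle in the frame of ramp between 0.061 and 0.072 m and angle between the y axis of long_bottle and the y axis of ramp, either way round below 0.12 rad), for 0.3 s.
At the end, for the whole second after the job is handed in: The longer bottle rests in the seat against the stop plate (axis within 6 mm of touching the stop, square to the lane within 0.12 rad) and is still; the shorter bottle lies within 15 mm of its starting place at the foot and the other things within 20 mm of theirs (all of step 2 and linear speed of long_bottle below 0.02 m/s and x of short_bottle in the frame of ramp below -0.08 m and distance of short_bottle from where it was at the start of the episode below 0.015 m and distance of each of standing_bottle, beaker, tube_rack from where it was at the start of the episode below 0.02 m).
It fails at once if the long bottle runs loose on the climb: faster than 0.2 m/s below the crest with nothing of the robot touching it (it rolled back some 20 mm or was flicked) (x of long_bottle in the frame of ramp below 0.05 m and linear speed of long_bottle above 0.2 m/s and contact force between long_bottle and the fingers below 0.02 N and contact force between long_bottle and the arm below 0.02 N).
It fails at once if the long bottle is lifted 12 mm or more off the ramp (z of long_bottle in the frame of ramp above 0.082 m or (x of long_bottle in the frame of ramp below 0 m and z of long_bottle in the frame of ramp above 0.072 m) or (x of long_bottle in the frame of ramp below -0.05 m and z of long_bottle in the frame of ramp above 0.064 m)).
It fails at once if the long bottle leaves the ramp (z of long_bottle in the frame of ramp below 0.035 m).
It fails at once if the short bottle is moved 15 mm or more (distance of short_bottle from where it was at the start of the episode above 0.015 m).
It fails at once if the standing bottle, the beaker or the tube rack is moved 20 mm or more (distance of any of standing_bottle, beaker, tube_rack from where it was at the start of the episode above 0.02 m).
It also fails if it takes over 38 s, if anything falls off the work surface, if the arm or the gripper's body presses on something with over 40 N, if the wrist force passes 120 N, or if a joint passes its speed limit or range.

## Working session

There is one attempt and no reset: what is moved stays moved. The work goes in short steps, Python scripts to look and compute and a shell command to move; the robot and the scene stay as the last step left them, time stands still between calls to the robot, and variables do not carry over. Pictures are saved under pics/ and viewed, at most 10 in all, crops included, and the job is handed in when it is done.

```bash
ls; mkdir -p pics; cat > h.py <<'E'
from bench import ctrl, imaging, order
import numpy as np, cv2
from scipy.spatial.transform import Rotation as R
def ray(cal,u,v):
    K=np.array(cal["mtx"]);k=cal["k1"]
    d=np.array([(u-K[0,2])/K[0,0],(v-K[1,2])/K[1,1]]);s=d.copy()
    for _ in range(20): s=d/(1+k*(s@s))
    E=np.array(cal["extrinsics"]);r=E[:3,:3];o=-r.T@E[:3,3]
    return o, r.T@np.array([s[0],-s[1],-1.0])
def onz(cal,u,v,z):
    o,d=ray(cal,u,v);return o+d*(z-o[2])/d[2]
def at(cal,u,v,dep):
    o,d=ray(cal,u,v);return o+d*dep
E
python3 - <<'E'
from h import *
for n in("top","side"):
    p,d=imaging.camera(n);cv2.imwrite(f"pics/{n}0.png",p[:,:,::-1]);np.save(f"{n}0.npy",d)
    c=imaging.calibration(n);print(n,c["mtx"],c["k1"],ray(c,320,240))
print(ctrl.read_state())
E
```

```text
pics
top [[522.29293745   0.         327.30803899]
 [  0.         522.29293745 235.0181875 ]
 [  0.           0.           1.        ]] -0.12512887625583557 (array([ 332.07467773,  159.88291822, 1259.39410317]), array([ 0.11519873,  0.02615141, -0.99314256]))
side [[610.72009621   0.         305.89074535]
 [  0.         610.72009621 235.15535521]
 [  0.           0.           1.        ]] 0.04173210176235046 (array([ 249.40432897, -709.87746715, 1167.81343759]), array([ 0.18510408,  0.60083981, -0.77802611]))
{'t': 0.1, 'q': array([ 1.13993417e+00,  2.21133789e-01,  1.52749830e+00,  1.22771728e-05,
        1.39467120e+00, -1.26082127e-01]), 'dq': array([ 0.0008046 , -0.002755  , -0.00266663, -0.00015819, -0.00038349,
        0.00028804]), 'tau': array([ 1.51194592e-03, -4.98249185e+01, -3.90541792e+01, -2.35467278e-04,
        5.89789081e-03,  6.45183081e-05]), 'ee_pos': array([187.33274732, 595.74489063, 252.31608992]), 'tcp_rot': array([-4.76826589e-01, -3.10470720e+00,  2.57793329e-03]), 'contact_force': array([-0.67040838, -0.71436951, -0.25031461]), 'wrist_torque': array([0.01868144, 0.07232692, 0.04299607]), 'finger_force': 0.0, 'opening': 0.9967128742414679}
```

View pics/top0.png

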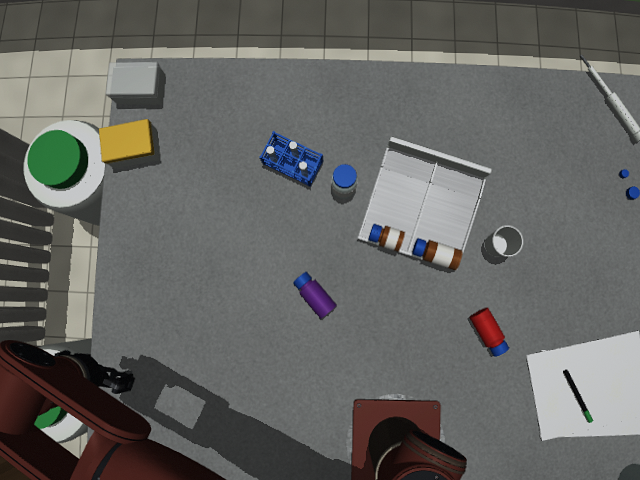

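View pics/side0.png

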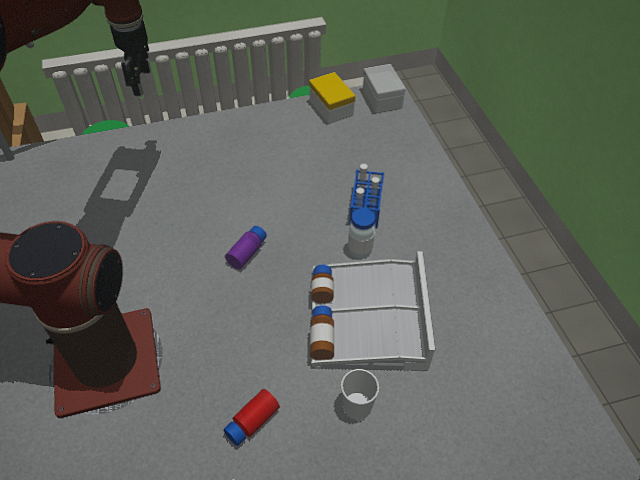

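The top view shows the ramp from foot (360,239)-(462,270) to stop plate (391,139)-(490,171). There are four candidates for the long bottle:
- amber at (437,254), with a label and a cap to the left, and clearly longer
- amber at (387,237), shorter
- purple at (316,296)
- red at (488,331)

The amber one at (437,254) fits the description: amber glass, longer, in the ramp's -y lane. I'll confirm it in an enlarged crop.

```bash
cat > meas.py <<'E'
from h import *
def blobs(p,d,c):
    h=cv2.cvtColor(p,cv2.COLOR_RGB2HSV)
    out=[]
    for nm,lo,hi in(("amber",(6,110,60),(18,255,255)),("blue",(105,130,60),(118,255,255))):
        m=cv2.inRange(h,lo,hi);n,l,s,ce=cv2.connectedComponentsWithStats(m)
        for i in range(1,n):
            if s[i,4]>25: 
                q=d[l==i];q=q[q>0]
                u,v=ce[i]; out.append((nm,s[i,4],ce[i].round(1),at(c,u,v,np.median(q)).round(1) if len(q) else None))
    return out
E
python3 - <<'E'
from meas import *
p=cv2.imread("pics/top0.png")[:,:,::-1].copy();d=np.load("top0.npy");c=imaging.calibration("top")
for b in blobs(p,d,c):print(*b)
cv2.imwrite("pics/crop.png",cv2.resize(p[125:285,345:535,::-1],None,fx=4,fy=3.75,interpolation=cv2.INTER_CUBIC)[:600])
p=cv2.imread("pics/side0.png")[:,:,::-1].copy();d=np.load("side0.npy");c=imaging.calibration("side")
for b in blobs(p,d,c):print(*b)
# ramp points from top depth -> world cloud; stop plate top plane z>80
d=np.load("top0.npy");c=imaging.calibration("top")
P=np.array([at(c,u,v,d[v,u]) for v in range(125,285) for u in range(345,500) if d[v,u]>0])
S=P[(abs(P[:,2]-88)<5)];np.save("P.npy",P)
m=(S[:,0]>600)
S=S[m];print(len(S));r=cv2.minAreaRect(S[:,:2].astype(np.float32));print("stop",r,cv2.boxPoints(r))
E
```

```text
amber 109 [384.  234.7] [486.9  44.2  65. ]
amber 77 [399.7 239.8] [475.9   8.   66.9]
amber 157 [431.1 250.1] [453.9 -64.8  67.1]
amber 149 [456.  258.4] [ 436.4 -122.8   67.2]
blue 1438 [291.9 159.5] [669.  266.3  31.2]
blue 425 [344.3 175.5] [611.  140.1 119.3]
blue 50 [624.8 172.9] [ 669.7 -578.4   12.3]
blue 109 [633.9 192.1] [ 619.8 -598.5   15.9]
blue 156 [375.  232.7] [491.4  64.8  62. ]
blue 154 [419.5 247.2] [460.5 -38.8  62.3]
blue 156 [301.8 279.9] [378.7 231.5  42.1]
blue 147 [499.9 348.9] [ 229.8 -233.6   42.5]
amber 1062 [ 17.9 122.5] [-348.9 1405.2 -416.8]
amber 70 [322.  275.5] [487.5  43.2  65.4]
amber 100 [322. 290.] [476.6   6.5  64.9]
amber 168 [322.  319.6] [455.6 -64.9  64.4]
amber 212 [321.9 346.1] [ 437.7 -124.9   64.9]
blue 1034 [365.4 204.8] [652.8 226.4  54.4]
blue 125 [258.8 232.1] [383.4 225.4  38.8]
blue 130 [321.9 269.2] [492.9  62.   62.3]
blue 152 [321.9 310.5] [462.5 -41.5  61.4]
blue 295 [234.6 432.8] [ 232.  -242.2   38.1]
539
stop ((670.5889282226562, -38.03746032714844), (103.35819244384766, 314.7132263183594), 6.600677013397217) [[ 601.1644    112.335655]
 [ 637.34033  -200.29149 ]
 [ 740.0134   -188.41058 ]
 [ 703.8375    124.21657 ]]
```

View pics/crop.png

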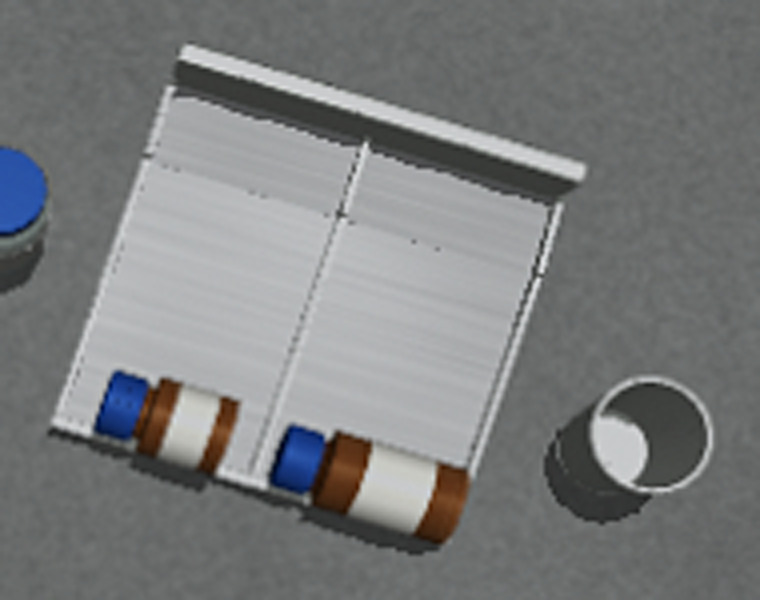

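The crop confirms it: the long amber bottle is at about (370,490) in the crop, in the right lane (ramp -y), with its cap towards ramp +y. The short one lies in the left lane. Plan: part-open the jaws along the bottle axis, so both fingers press on the glass and keep it square.

```bash
cat >> h.py <<'E'
YAW=-0.272
def rel(pos_w,yaw=YAW):
    s=ctrl.read_state();T=R.from_rotvec(s["tcp_rot"]);M=T.as_matrix()
    best=None
    for k in(0,np.pi):
        y=yaw+k; W=np.array([[np.cos(y),np.sin(y),0],[np.sin(y),-np.cos(y),0],[0,0,-1]]).T.T
        t=(T.inv()*R.from_matrix(W)).as_rotvec()
        if best is None or np.linalg.norm(t)<np.linalg.norm(best):best=t
    sh=M.T@(np.array(pos_w)-s["ee_pos"])
    return (sh/500).round(4),(best/(np.pi/4)).round(3)
E
python3 - <<'E'
from h import *
c=imaging.calibration("top")
a=onz(c,390,137.5,88);b=onz(c,491.2,169.5,88);print("stop far edge",a,b,np.linalg.norm(b-a),np.arctan2((b-a)[0],-(b-a)[1]))
f1=onz(c,359,240,26);f2=onz(c,0.25*540+345,125,26)
Rm=R.from_euler("z",YAW).as_matrix()
O=(a+b)/2-Rm@[132,0,88];print("O from stop",O)
B=np.array([446,-94.3,45.6]);print("O from bottle",B-Rm@[-90.5,-75,45.6], "bottle in ramp(stop)",Rm.T@(B-O))
s=ctrl.read_state();print(R.from_rotvec(s["tcp_rot"]).as_matrix().round(3))
# target TCP: behind bottle, ramp-x 55 mm behind axis, high
t=B+Rm@[-55,0,0];t[2]=250;print(t,rel(t))
E
```

```text
stop far edge [712.44561599  35.21841879  88.        ] [ 643.69850747 -202.01697865   88.        ] 246.99554394048135 -0.28205850174440666
O from stop [550.9249749  -47.93636536   0.        ]
O from bottle [553.3221966  -46.37092618   0.        ] bottle in ramp(stop) [-88.61147939 -72.84807955  45.6       ]
[[-0.954  0.3   -0.001]
 [ 0.3    0.954 -0.002]
 [ 0.    -0.002 -1.   ]]
[393.02204715 -79.52378559 250.        ] (array([-0.7977, -1.1648,  0.0064]), array([-0.002, -0.   , -0.042]))
```

```bash
python3 -m inch '[[[-0.07,-0.1,0,0,0,0],[-0.14,-0.2,0,0,0,0],[-0.21,-0.3,0,0,0,-0.02],[-0.28,-0.4,0,0,0,-0.04],[-0.34,-0.5,0,0,0,-0.045],[-0.4,-0.58,0,0,0,-0.045],[-0.4,-0.58,0,0,0,-0.045]]]' 0.53
```

```text
t: 0.98
ee_pos: [292.1, 257.0, 253.1]
tcp_rot: [0.43, 3.111, -0.001]
contact_force: [-0.5, 0.8, -0.7]
opening: 0.53
finger_force: 0.0
```

```bash
python3 -m inch '[[[-0.07,-0.1,0,0,0,0],[-0.14,-0.2,0,0,0,0],[-0.21,-0.3,0,0,0,0],[-0.28,-0.4,0,0,0,0],[-0.34,-0.5,0,0,0,0],[-0.38,-0.56,0,0,0,0],[-0.38,-0.56,0,0,0,0],[-0.38,-0.56,0,0,0,0]]]'
python3 - <<'E'
from h import *
B=np.array([446,-94.3,45.6]);Rm=R.from_euler("z",YAW).as_matrix()
t=B+Rm@[-55,0,0];t[2]=110;print(rel(t,-0.277))
for n in("top","side"):
    p,d=imaging.camera(n);cv2.imwrite(f"pics/{n}1.png",p[:,:,::-1])
E
```

```text
t: 1.98
ee_pos: [399.8, -60.0, 252.9]
tcp_rot: [-0.421, -3.112, -0.001]
contact_force: [-0.4, 0.4, -0.1]
opening: 0.531
finger_force: 0.0
(array([ 0.0024, -0.0415,  0.2857]), array([ 0.001, -0.002,  0.01 ]))
```

View pics/side1.png

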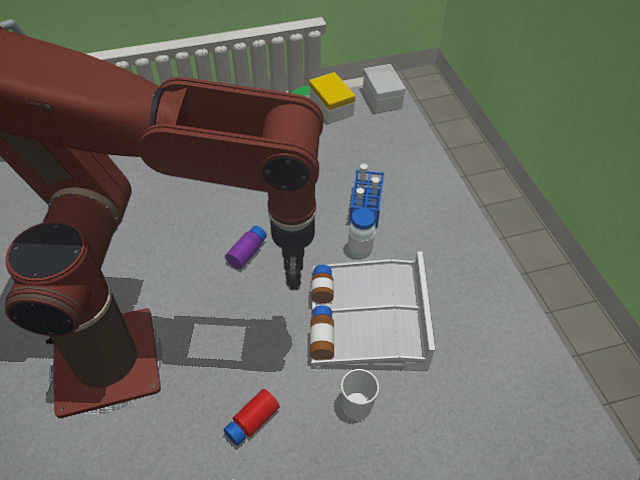

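The side view shows the hand high at (293,270), behind the foot, and both amber bottles undisturbed at (322,285) and (322,332). Next I go down behind the long bottle.

```bash
python3 -m inch '[[[0.005,-0.0415,0,0,0,0.01],[0.005,-0.0415,0.08,0,0,0.01],[0.005,-0.0415,0.16,0,0,0.01],[0.005,-0.0415,0.24,0,0,0.01],[0.005,-0.0415,0.32,0,0,0.01],[0.005,-0.0415,0.37,0,0,0.01],[0.005,-0.0415,0.4,0,0,0.01],[0.005,-0.0415,0.4,0,0,0.01],[0.005,-0.0415,0.4,0,0,0.01]]]'
python3 - <<'E'
from h import *
B=np.array([446,-94.3,45.6]);Rm=R.from_euler("z",YAW).as_matrix()
s=ctrl.read_state();print(Rm.T@(s["ee_pos"]-B))
p,d=imaging.camera("side");cv2.imwrite("pics/side2.png",cv2.resize(p[200:400,240:480,::-1],None,fx=3,fy=3))
E
```

```text
t: 3.2
ee_pos: [392.6, -79.8, 54.1]
tcp_rot: [0.432, 3.111, -0.0]
contact_force: [0.2, -0.4, -0.1]
opening: 0.53
finger_force: 0.0
[-55.34861283  -0.42089489   8.45738227]
```

View pics/side2.png

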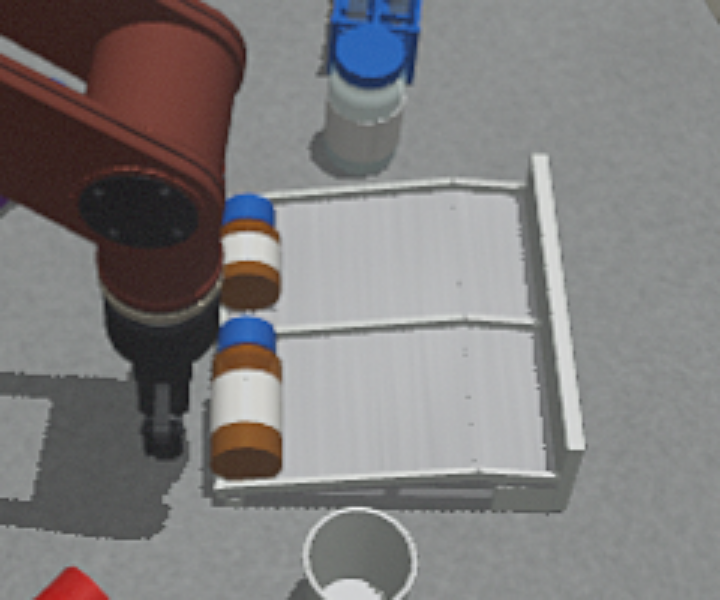

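```bash
python3 -m inch '[[[-0.008,0,0,0,0,0],[-0.016,0,0,0,0,0],[-0.024,0,0,0,0,0],[-0.028,0,0,0,0,0],[-0.032,0,0,0,0,0],[-0.036,0,0,0,0,0],[-0.04,0,0,0,0,0],[-0.044,0,-0.0006,0,0,0],[-0.048,0,-0.0012,0,0,0],[-0.052,0,-0.0018,0,0,0],[-0.056,0,-0.0024,0,0,0],[-0.06,0,-0.003,0,0,0],[-0.064,0,-0.0036,0,0,0],[-0.068,0,-0.0042,0,0,0],[-0.068,0,-0.0042,0,0,0]]]'
cat > chk.py <<'E'
from meas import *
import sys
B=np.array([446,-94.3,45.6]);Rm=R.from_euler("z",YAW).as_matrix()
s=ctrl.read_state();print("tcp rel start axis",(Rm.T@(s["ee_pos"]-B)).round(1),s["contact_force"].round(1))
p,d=imaging.camera("side");c=imaging.calibration("side")
for b in blobs(p,d,c):
    if b[3] is not None and abs(b[3][1])<240 and b[3][0]>400: print(b[0],b[2],(Rm.T@(b[3]-B)+[-90.5,-75,45.6]).round(1))
cv2.imwrite(f"pics/{sys.argv[1]}.png",cv2.resize(p[200:400,240:480,::-1],None,fx=3,fy=3))
E
python3 chk.py s3
```

```text
t: 5.12
ee_pos: [425.0, -89.7, 55.5]
tcp_rot: [0.434, 3.111, -0.0]
contact_force: [-0.3, 0.1, 0.6]
opening: 0.527
finger_force: 0.1
tcp rel start axis [-21.4  -1.2   9.9] [-0.3  0.1  0.6]
amber [331.4 319.1] [-69.4 -45.7  69. ]
amber [328.7 348.3] [ -76.5 -110.    61.6]
blue [365.3 205. ] [ 22.2 288.1  55.2]
blue [333.6 310.3] [-64.1 -19.7  62.1]
```

View pics/s3.png

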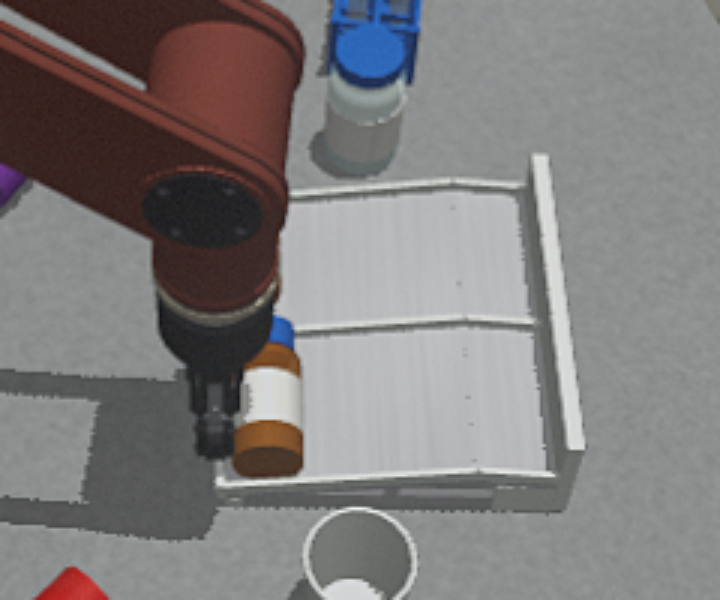

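The picture shows the fingers at (215,430) against the glass, and the bottle off the lip and square. The short bottle is hidden behind the arm. I continue up the slope.

```bash
python3 -m inch '[[[-0.004,0,-0.0006,0,0,0],[-0.012,0,-0.0019,0,0,0],[-0.02,0,-0.0032,0,0,0],[-0.028,0,-0.0044,0,0,0],[-0.036,0,-0.0057,0,0,0],[-0.044,0,-0.007,0,0,0],[-0.052,0,-0.0082,0,0,0],[-0.06,0,-0.0095,0,0,0],[-0.068,0,-0.0107,0,0,0],[-0.076,0,-0.012,0,0,0],[-0.084,0,-0.0133,0,0,0],[-0.092,0,-0.0145,0,0,0],[-0.1,0,-0.0158,0,0,0],[-0.108,0,-0.0171,0,0,0],[-0.116,0,-0.0183,0,0,0],[-0.124,0,-0.0196,0,0,0],[-0.132,0,-0.0209,0,0,0],[-0.14,0,-0.0221,0,0,0],[-0.145,0,-0.0229,0,0,0],[-0.148,0,-0.0234,0,0,0]]]'
python3 chk.py s4
```

```text
t: 7.68
ee_pos: [496.0, -109.9, 67.1]
tcp_rot: [-0.434, -3.111, 0.0]
contact_force: [-0.7, 1.4, 0.7]
opening: 0.531
finger_force: 0.5
tcp rel start axis [52.3 -1.6 21.5] [-0.7  1.4  0.7]
amber [321.3 275.4] [-89.1  68.4  66.3]
amber [321.2 294.5] [-89.7  25.   55.4]
amber [368.4 316.4] [  6.8 -46.5  80.8]
amber [365.5 345.8] [  -2.6 -110.8   73.3]
blue [318.1 270.8] [-96.   82.7  63.9]
blue [370.2 308.1] [ 12.9 -20.2  71.2]
```

View pics/s4.png

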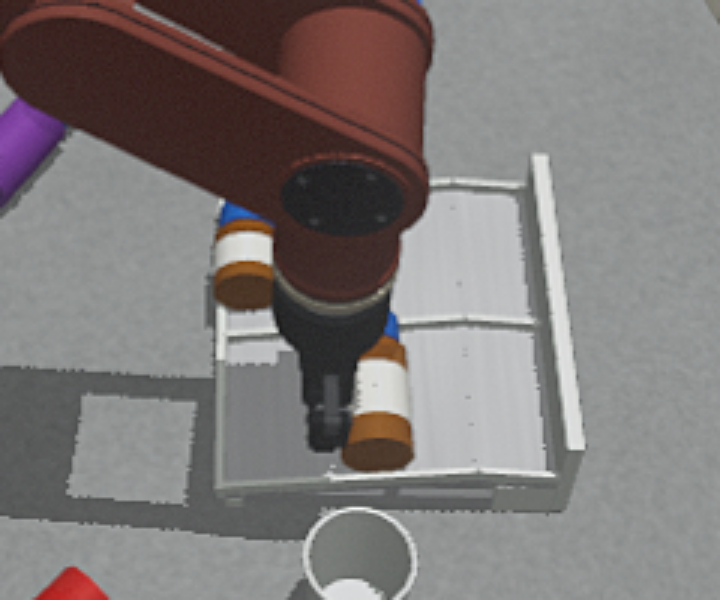

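The bottle is square at (380,405), about mid-ramp. The short bottle at (245,265) has not moved.

```bash
python3 -m inch '[[[-0.004,0,-0.0006,0,0,0],[-0.012,0,-0.0019,0,0,0],[-0.02,0,-0.0032,0,0,0],[-0.028,0,-0.0044,0,0,0],[-0.036,0,-0.0057,0,0,0],[-0.044,0,-0.007,0,0,0],[-0.052,0,-0.0082,0,0,0],[-0.06,0,-0.0095,0,0,0],[-0.068,0,-0.0107,0,0,0],[-0.076,0,-0.012,0,0,0],[-0.084,0,-0.0133,0,0,0],[-0.092,0,-0.0145,0,0,0],[-0.1,0,-0.0158,0,0,0],[-0.106,0,-0.0167,0,0,0],[-0.112,0,-0.0177,0,0,0],[-0.118,0,-0.0187,0,0,0],[-0.123,0,-0.0195,0,0,0],[-0.127,0,-0.02,0,0,0],[-0.13,0,-0.0203,0,0,0],[-0.132,0,-0.0203,0,0,0]]]'
python3 chk.py s5
```

```text
t: 10.22
ee_pos: [559.5, -127.9, 77.3]
tcp_rot: [0.434, 3.111, -0.0]
contact_force: [-0.9, 0.8, -0.2]
opening: 0.525
finger_force: 0.3
tcp rel start axis [118.4  -1.9  31.7] [-0.9  0.8 -0.2]
amber [322.  275.5] [-87.4  68.6  65.4]
amber [321.6 293.6] [-88.9  25.7  57.8]
amber [401.6 314.3] [ 74.  -48.1  91.4]
amber [399.3 344.5] [  64.1 -112.7   81.9]
blue [321.9 269.2] [-87.2  88.5  61.8]
```

```bash
python3 -m inch '[[[-0.003,0,0,0,0,0],[-0.007,0,0.0004,0,0,0],[-0.011,0,0.0008,0,0,0],[-0.015,0,0.0012,0,0,0],[-0.019,0,0.0016,0,0,0],[-0.023,0,0.002,0,0,0],[-0.027,0,0.0024,0,0,0],[-0.031,0,0.0028,0,0,0],[-0.035,0,0.0032,0,0,0],[-0.039,0,0.0036,0,0,0],[-0.043,0,0.004,0,0,0],[-0.047,0,0.0044,0,0,0],[-0.051,0,0.0048,0,0,0],[-0.054,0,0.005,0,0,0],[-0.056,0,0.005,0,0,0],[-0.056,0,0.005,0,0,0]]]'
python3 chk.py s6
```

```text
t: 12.28
ee_pos: [586.4, -135.6, 74.8]
tcp_rot: [0.434, 3.111, -0.0]
contact_force: [0.2, -0.3, 0.1]
opening: 0.531
finger_force: 0.0
tcp rel start axis [146.3  -2.1  29.2] [ 0.2 -0.3  0.1]
amber [321.8 275.5] [-87.8  68.   66.3]
amber [322.  292.5] [-87.9  26.6  60.8]
amber [417.1 315.2] [106.2 -48.4  88.5]
amber [414.6 345.5] [  95.1 -113.    78.7]
blue [321.9 269.2] [-87.2  88.7  61.5]
```

View pics/s6.png

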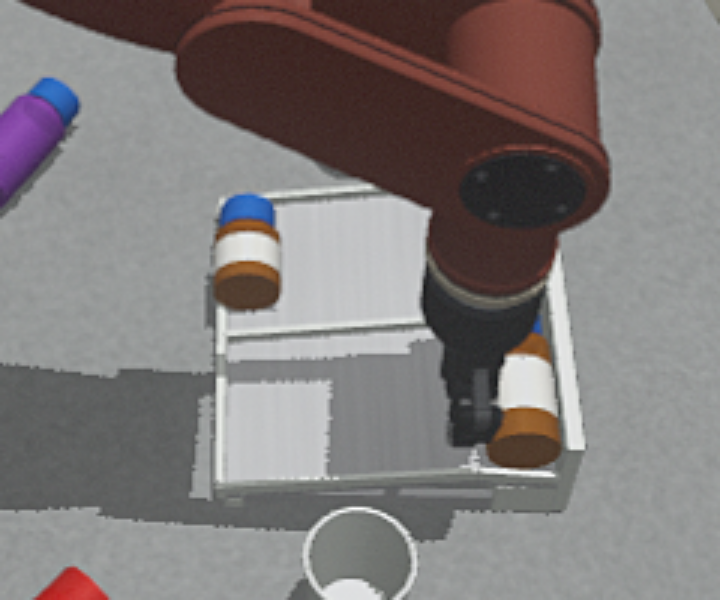

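The bottle lies at (525,400) against the stop plate, and the force is zero. I back off downhill a little, rise, and check.

```bash
python3 -m inch '[[[0.01,0,0,0,0,0],[0.03,0,-0.005,0,0,0],[0.06,0,-0.01,0,0,0],[0.08,0,-0.04,0,0,0],[0.1,0,-0.1,0,0,0],[0.12,0,-0.18,0,0,0],[0.16,0,-0.26,0,0,0],[0.24,0,-0.34,0,0,0],[0.32,0,-0.38,0,0,0],[0.4,0,-0.38,0,0,0],[0.4,0,-0.38,0,0,0],[0.4,0,-0.38,0,0,0]]]'
python3 chk.py s7
python3 - <<'E'
from meas import *
p,d=imaging.camera("top");c=imaging.calibration("top")
for b in blobs(p,d,c):print(*b)
E
```

```text
t: 13.82
ee_pos: [394.1, -80.9, 265.0]
tcp_rot: [0.434, 3.11, -0.001]
contact_force: [-0.3, -0.0, 0.4]
opening: 0.525
finger_force: 0.0
tcp rel start axis [-53.6  -1.  219.4] [-0.3 -0.   0.4]
amber [314.3 110.8] [-107.5  -32.6  608.1]
amber [316.2 122.5] [-104.9  -47.1  599. ]
amber [321.9 275.5] [-87.7  68.4  65.8]
amber [322.1 290.5] [-87.8  29.4  64.6]
amber [410.8 314.6] [ 93.6 -45.9  86.8]
amber [413.5 341. ] [  92.5 -107.5   86.8]
blue [365.3 205. ] [ 22.2 288.7  54.5]
blue [321.9 269.2] [-87.2  88.4  62. ]
blue [409.8 305.4] [ 94.9 -20.9  82.9]
amber 158 [454.3 173.6] [ 630.9 -114.9   87.6]
amber 148 [479.2 181.7] [ 613.7 -173.2   87.7]
amber 119 [383.7 235.1] [486.2  44.8  64.8]
amber 80 [399.6 240.1] [475.1   8.2  66.5]
blue 1460 [292.  159.5] [669.1 266.2  30.7]
blue 158 [443.1 170.7] [638.2 -89.8  83. ]
blue 426 [344.3 175.5] [610.9 140.1 119.5]
blue 52 [624.7 173. ] [ 669.5 -577.9   12.8]
blue 109 [633.9 192.1] [ 619.5 -597.8   17.1]
blue 157 [374.9 232.8] [491.1  65.1  62.3]
blue 157 [301.8 279.9] [378.7 231.6  41.6]
blue 121 [498.3 349.2] [ 229.  -230.    42.1]
```

View pics/s7.png

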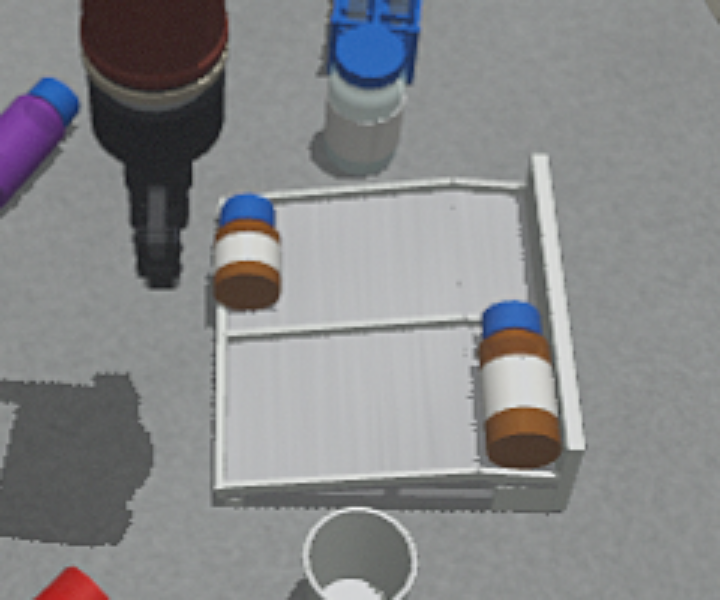

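The bottle lies square in the seat at (518,385), having moved 184 mm against the 185.5 mm expected. The short bottle and the other things are where they were.

```bash
python3 -c "
from bench import order
print(order.sign_off())"
```

```text
the job is handed in; nothing more can be done
None
```

I pushed the long bottle up its lane into the seat, where it lies square against the stop plate; the hand is clear, the short bottle and the other things did not visibly move, and the job was handed in at about 14 s (no verdict came back).

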